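Park the milk jug under the syrup dispenser and press its cap

TASK

Get the white milk jug ready with syrup: bring it upright between the two rails of the wooden dispenser and slide it in under the roof, without ramming it, until it has pushed the hidden sprung plate at the back all the way in. Leave the jug there, then press the cap on top of the dispenser's bottle fully down and let it come up again. Disturb nothing else on the shelf.

Things in the scene. Friction and masses are not known exactly. Their poses are not given: they have to be found in the camera images.
- jug: Small handleless white plastic milk jug, open at the top with a small pouring lip; 85 high, outside diameter 60 up to 60 height, narrowing to 55 at the rim; 0.18 to 0.33 kg. Loose, stands upright. Origin at the centre of its underside, z up. May start left or right (it swaps places with the small canister).
- stand: Syrup dispenser, fixed: a wooden bridge on the shelf, its tunnel open towards its own -x, which points roughly to the robot's right. Origin on the shelf straight below the nozzle; x runs into the tunnel, z up. Roof from x=-46 to +75, 180 wide; side cheeks as long, inner faces y=+-75. Above the origin an amber bottle, 62 in diameter, on the roof. Closed back with the sprung plate.
- roof_front (a point): Middle of the lower front edge of the stand's roof: x=-46 in the stand's frame, 110 above the shelf; the roof is 12 thick. A gripper pointing straight down cannot follow the jug under it: the last part is a push from behind, tool tilted about 45 degrees into the tunnel, tips 35 above the shelf. Shut fingers push at one point, and the jug rolls and jams on a rail; tips held some 35 apart cradle it.
- rail_mouth (a point): On the shelf midway between the front ends of the stand's two aluminium rails (x=-135 in its frame). Rails 20 high, 10 thick, straight along the stand's x to x=+45, 68 between inner faces; no floor: the 60 jug slides between them on the shelf itself.
- nozzle (a point): Tip of the steel nozzle (14 in diameter) under the dispenser's roof, 98 above the shelf, on the stand's z axis; it clears the jug's rim by 13.
- cap_top (a point): Centre of the upper face of the round black press cap (34 in diameter) on top of the bottle, 246 above the shelf at rest; moves down with the cap.
- cap (a joint): Travel of the press cap in m: 0 up at rest, 0.010 fully down. Spring: 3 N to start, 8 N fully down; rises by itself.
- plate (a joint): Travel (m) of the upright steel plate, 56 wide, between the rails, along the stand's +x: 0 out, 0.010 fully in, a hard stop; counts as in beyond 0.005. Spring below 0.4 N: only the stop is felt, and the jug's friction holds it. Mounting depth varies, untold: plate in, the jug's axis is at x=-12 to +6 in the stand's frame. Sliding takes 0.5 to 4 N; push below 30 N.
- canister_small: White ceramic canister with flat wooden lid and knob, 95 high, 72 in diameter; origin at underside centre. Bystander.
- canister_medium: The same, 135 high, 94 in diameter, standing beside the dispenser. Bystander.
- canister_large: The same, 175 high, 120 in diameter. Bystander.
- kettle: Copper-toned kettle with black arched handle, 160 in diameter, 197 high; origin at underside centre. Bystander.
- cup_a: White espresso cup, 62 in diameter, 55 high, on the turntable. Bystander.
- cup_b: The second espresso cup on the turntable. Bystander.

How it is judged:
By the outcome, as a careful person would: the job done as asked, in the order asked, and still so for the second after the job is handed in, with the robot touching nothing.
It also fails if it takes over 72 s, if anything falls off the work surface, if the arm or the gripper's body presses on something with over 40 N, if the wrist force passes 120 N, or if a joint passes its speed limit or range.

ROBOT

A 7-joint arm with a two-finger parallel gripper is mounted at the origin on the work surface. World frame = base frame: x ahead of the robot, y to its left, z up, the work surface at z = 0. Lengths are in m, angles in rad, forces in N, time in s.
With the tool pointing down it reaches from about 0.425 to 0.825 m from the base axis. Payload 3.6 kg.
Tool frame: the origin (TCP) lies where the fingers leave the gripper's body, on its centre line; the fingertips stand 73 mm ahead of it and the grasp point (between the pads) lies 54 mm ahead of it; z points along the fingers, y is the line along which they close (so a half turn about z gives the same grasp; the last joint's range is limited). The gripper opens to 85 mm and grips with 20 to 120 N. Pads are 22 mm wide; open, the fingers measure 114 mm over their backs; the gripper's body (76 mm by 85 mm) begins 54 mm behind the grasp point. The pads swing forward as they close: fully open they stand 13 mm farther back than shut.
Start: joints at [1.27, 0.615, -0.013, 1.423, 0.008, 1.103, -0.04], TCP at [0.176, -0.626, 0.304] pointing down, gripper open.
Joint ranges: [-3.12, 3.12], [-0.3, 2.06], [-1.34, 1.32], [0.26, 2.42], [-1.36, 4.5], [0.01, 1.98], [-2.84, 2.84]. Speed limits (rad/s): [2.79, 2.79, 3.14, 3.14, 3.14, 3.14, 3.14].

INTERFACE

Orientations are given as a unit quaternion [x, y, z, w].
In Python, from station import arm, cams, move_gripper gives the robot as it stands (arm), with the cameras (cams) and the gripper as plain functions. Calls block until the motion is done:
- arm.movep(position, orientation): joint-space move of the TCP to a pose.
- arm.line_to(position, velocity=0.15, ori=None): straight line of the TCP; ori=None keeps the orientation; velocity is the mean speed in m/s.
- arm.move_j(angles): joint-space move.
- move_gripper(opening, effort=None): opening from 0.0 (shut) to 1.0 (fully open); effort is the grip in N (None keeps the last); returns when the fingers have stopped.
- arm.pause(seconds).
- arm.ik(position, orientation): joint angles nearest the present ones, or None.
- cams.snapshot(name): name is "side" or "top" or "wrist"; returns the picture (480x640x3 uint8, blue, green, red); there is no depth.
- cams.camera_info(name): a dict with "fx", "fy", "cx", "cy" (pixels), "dist_coeffs" ([k1, k2, p1, p2, k3] as OpenCV has them; the pictures are not rectified), "R" (3x3) and "t" (3): a world point X has camera coordinates R X + t; the wrist camera has in their place "T_tool_cam" (4x4, takes a point from camera to tool coordinates, whose origin is the TCP and whose axes are the flange's). Camera axes: x right, y down, z forward; pixel columns grow to the right and rows downward; lengths in m; the calibration is good to about 2 mm. A picture is of the moment at which its call begins: read the wrist's pose just before it. camera_info takes no time and is no camera call.
A pose or a line that the arm cannot do raises arm.MotionError and nothing moves.
- arm.finish_job(): hands the job in; it is judged then, once.
Readings, each from a call of its own:
- arm.read_time(): time.
- arm.read_joint_positions(): joint angles.
- arm.read_dq(): joint speeds.
- arm.read_effort(): joint torques, N m.
- arm.read_tool_pos(): TCP position.
- arm.read_eef_rot(): TCP orientation.
- arm.read_ft_force(): force on the tool from outside, world axes, zero at the start.
- arm.read_wrist_torque(): the same for the moment, N m.
- arm.read_opening(): opening from 0.0 (shut) to 1.0 (fully open).
- arm.read_finger_force(): force on a finger pad.
Only numpy, scipy, OpenCV 4.12 (cv2) and the standard library are available. Lean on these libraries where they do the work, as an engineer would, in place of code of your own. Each camera call takes 0.05 s, during which the arm holds its last target. There are 200 camera calls.

## Working session

There is one attempt and no reset: what is moved stays moved. The work goes in short steps, each a Python script; the robot and the scene stay as the last script left them, time stands still between calls to the robot, and variables do not carry over. Pictures are saved under pics/ and viewed, at most 10 in all, crops included, and the job is handed in when it is done.

```bash
ls; mkdir -p pics
python3 - <<'E'
from station import arm, cams, move_gripper
import cv2,numpy as np
np.set_printoptions(precision=4,suppress=True)
for n in("side","top","wrist"):
    cv2.imwrite(f"pics/{n}0.png",cams.snapshot(n)); print(n,cams.camera_info(n))
print(arm.read_tool_pos(),arm.read_eef_rot(),arm.read_time(),arm.read_ft_force())
E
```

```text
pics
station.py
side {'fx': 500.0451034306817, 'fy': 500.0451034306817, 'cx': 319.38811403455435, 'cy': 233.57289811344972, 'dist_coeffs': array([-0.0725,  0.    ,  0.    ,  0.    ,  0.    ]), 'R': array([[-0.8418, -0.5398, -0.0072],
       [-0.3952,  0.6252, -0.673 ],
       [ 0.3677, -0.5637, -0.7396]]), 't': array([0.4523, 0.4198, 1.2226])}
top {'fx': 475.10868562326135, 'fy': 475.10868562326135, 'cx': 328.1097022197153, 'cy': 234.02061025282504, 'dist_coeffs': array([0.0189, 0.    , 0.    , 0.    , 0.    ]), 'R': array([[-0.0163, -0.9999, -0.0033],
       [-0.9832,  0.0167, -0.1816],
       [ 0.1817,  0.0003, -0.9834]]), 't': array([-0.1031,  0.6356,  1.5863])}
wrist {'fx': 376.2887963125631, 'fy': 376.2887963125631, 'cx': 321.5105730719858, 'cy': 236.25853261395815, 'dist_coeffs': array([0.024, 0.   , 0.   , 0.   , 0.   ]), 'T_tool_cam': array([[ 0.0005, -0.9566, -0.2915,  0.0739],
       [ 1.    ,  0.0004,  0.0005, -0.0008],
       [-0.0003, -0.2915,  0.9566, -0.0706],
       [ 0.    ,  0.    ,  0.    ,  1.    ]])}
[ 0.1756 -0.6254  0.303 ] [ 0.9906  0.1365 -0.0001 -0.001 ] 0.15 [ 0.7133  0.0139 -0.0107]
```

View pics/side0.png

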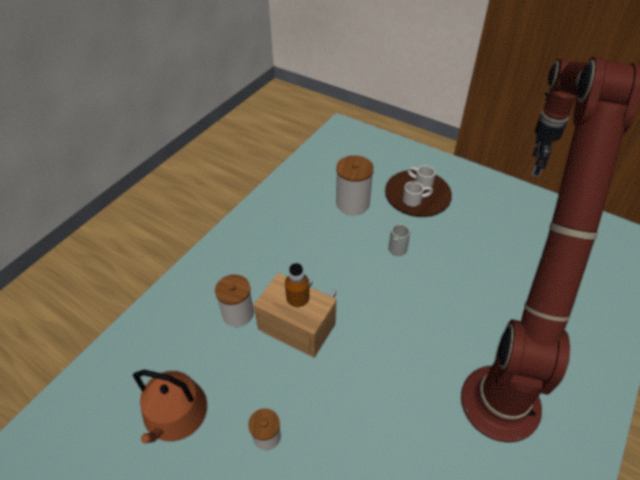

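View pics/top0.png

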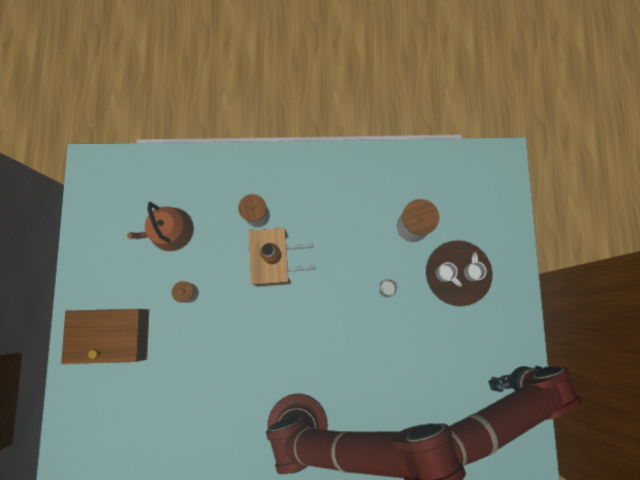

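The side picture shows the jug at about (399,240), and the bottle cap at (296,270). The top picture shows the jug rim at (388,288), the rail ends at (313,245) and (315,268), the roof corners at (249,229), (285,228), (288,283) and (251,284), and the cap at (268,247).

```bash
cat > h.py <<'E'
from station import arm, cams, move_gripper
import cv2,numpy as np
from scipy.spatial.transform import Rotation as Ro
np.set_printoptions(precision=4,suppress=True)
def cam(n,pose=None):
    c=cams.camera_info(n);K=np.array([[c['fx'],0,c['cx']],[0,c['fy'],c['cy']],[0,0,1]])
    if n=='wrist':
        T=np.eye(4);T[:3,:3]=Ro.from_quat(pose[1]).as_matrix();T[:3,3]=pose[0]
        W=np.linalg.inv(T@c['T_tool_cam']);R,t=W[:3,:3],W[:3,3]
    else:R,t=c['R'],c['t']
    return K,c['dist_coeffs'],R,t
def ray(c,uv):
    K,d,R,t=c;p=cv2.undistortPoints(np.float64([[uv]]),K,d)[0,0]
    v=R.T@np.array([*p,1]);return -R.T@t,v/np.linalg.norm(v)
def onz(c,uv,z):
    o,v=ray(c,uv);return o+v*(z-o[2])/v[2]
def tri(obs):
    A=np.zeros((3,3));b=np.zeros(3);rs=[ray(c,u) for c,u in obs]
    for o,v in rs:
        M=np.eye(3)-np.outer(v,v);A+=M;b+=M@o
    X=np.linalg.solve(A,b);return X,[np.linalg.norm((np.eye(3)-np.outer(v,v))@(X-o)) for o,v in rs]
def proj(c,X):
    K,d,R,t=c;return cv2.projectPoints(np.float64(X).reshape(-1,3),cv2.Rodrigues(R)[0],t,K,d)[0][:,0]
def pose():return np.array(arm.read_tool_pos()),np.array(arm.read_eef_rot())
def quat(z,y):
    z=np.array(z,float);z/=np.linalg.norm(z);y=np.array(y,float);y-=z*(y@z);y/=np.linalg.norm(y)
    return Ro.from_matrix(np.c_[np.cross(y,z),y,z]).as_quat()
E
python3 - <<'E'
from h import *
T=cam('top');S=cam('side')
print('jug',onz(T,(388,288),.085),tri([(T,(388,288)),(S,(400,231))]))
print('cap',onz(T,(268,247),.246),tri([(T,(268,247)),(S,(296,269))]))
for p in [(313,245),(315,268)]:print('rail',onz(T,p,.02))
for p in [(249,229),(285,228),(288,283),(251,284)]:print('roof',onz(T,p,.122))
E
```

```text
jug [ 0.4426 -0.3101  0.085 ] (array([ 0.4448, -0.3093,  0.0859]), [np.float64(0.002377553845417472), np.float64(0.002377553845417545)])
cap [0.562  0.0698 0.246 ] (array([0.5613, 0.0703, 0.2323]), [np.float64(0.0030116654681061825), np.float64(0.003011665468106121)])
rail [ 0.6023 -0.0597  0.02  ]
rail [ 0.5208 -0.0659  0.02  ]
roof [0.6434 0.1495 0.122 ]
roof [0.6448 0.0296 0.122 ]
roof [0.4617 0.0197 0.122 ]
roof [0.4605 0.1403 0.122 ]
```

Run:
```python
from h import *
import json
q=quat([0,0,-1],[0,-1,0]);L=[]
for i,p in enumerate([(.5,-.24,.38),(.5,-.05,.40)]):
    arm.movep(p,q); arm.pause(.3); P=pose(); im=cams.snapshot('wrist')
    L.append([P[0].tolist(),P[1].tolist()]); cv2.imwrite(f'pics/w{i}.png',im)
    cv2.imwrite(f'pics/w{i}b.png',cv2.resize(im,(800,600),interpolation=cv2.INTER_CUBIC))
    print(P,arm.read_time(),arm.read_joint_positions())
json.dump(L,open('poses.json','w'))
```

```text
(array([ 0.4998, -0.2405,  0.3799]), array([ 1.    , -0.0005, -0.0001,  0.    ])) 2.35 [ 0.4558  0.3993 -0.07    1.5844  0.0297  1.1591 -1.1921]
(array([ 0.5   , -0.0515,  0.3997]), array([ 1.    , -0.0014, -0.0003,  0.0002])) 3.4833 [ 0.1515  0.2999 -0.1268  1.6818  0.0409  1.1629 -1.5589]
```

View pics/w0b.png

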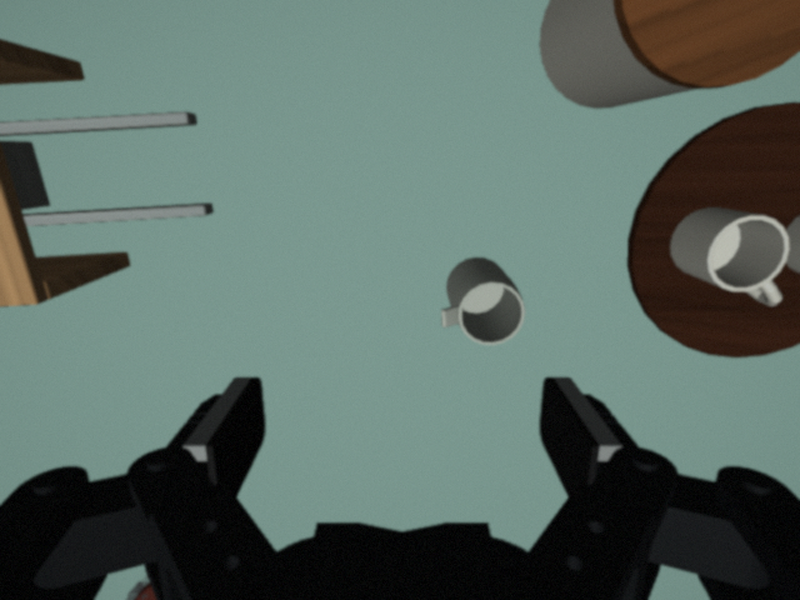

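View pics/w1b.png

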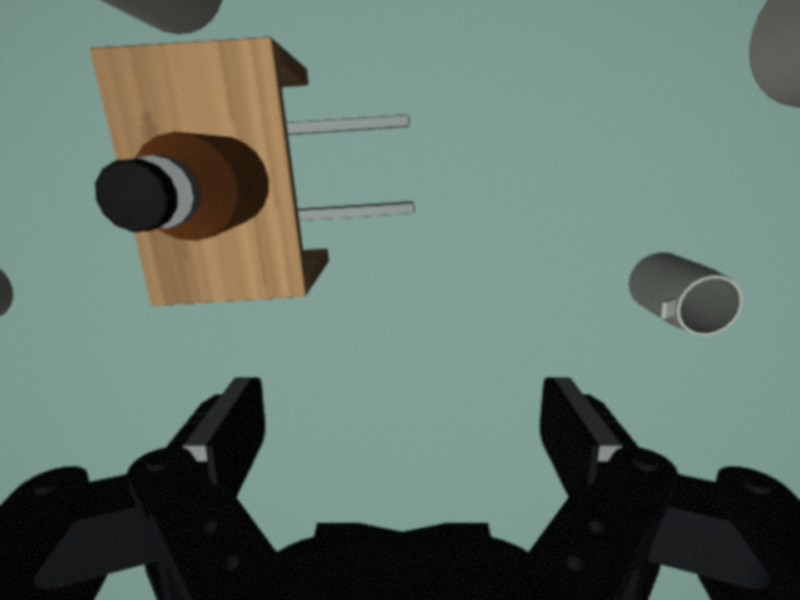

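The w0 view (800-scale) has the jug rim centre at (491,313) with its lip pointing left at (447,317), and the rail ends at (188,119) and (207,210). The w1 view has the rim centre at (710,305), rail ends at (408,121) and (413,208), the cap at (136,195), and roof corners at (92,48), (270,38), (305,296) and (152,306).

Run:
```python
from h import *
import json
from scipy.optimize import least_squares
L=json.load(open('poses.json'));A=cam('wrist',L[0]);B=cam('wrist',L[1]);T=cam('top')
s=lambda *p:tuple((np.array(p)+.5)/1.25-.5)
print('jug',tri([(A,s(491,313)),(B,s(710,305))]),onz(A,s(491,313),.085),onz(B,s(710,305),.085))
l=onz(A,s(447,317),.080);print('lip',l)
print('rail',tri([(A,s(188,119)),(B,s(408,121))]),tri([(A,s(207,210)),(B,s(413,208))]))
print('cap',onz(B,s(136,195),.246),tri([(B,s(136,195)),(T,(268,247))]))
obs=[(B,(92,48),(75,90,122)),(B,(270,38),(-46,90,122)),(B,(305,296),(-46,-90,122)),(B,(152,306),(75,-90,122)),(B,(136,195),(0,0,246)),
(B,(408,121),(-135,39,20)),(B,(413,208),(-135,-39,20)),(A,(188,119),(-135,39,20)),(A,(207,210),(-135,-39,20))]
def f(p,o=obs):
    c,n=np.cos(p[2]),np.sin(p[2]);r=[]
    for C,u,m in o:
        m=np.array(m)/1e3;X=[p[0]+c*m[0]-n*m[1],p[1]+n*m[0]+c*m[1],m[2]]
        r+=list(proj(C,X)[0]-s(*u))
    return np.array(r)
r=least_squares(f,[.56,.07,1.57],loss='soft_l1');print(r.x,r.x[2]*57.3);print(f(r.x).reshape(-1,2))
```

```text
jug (array([ 0.4476, -0.3127,  0.0866]), [np.float64(2.015146422391228e-07), np.float64(2.0151464228194634e-07)]) [ 0.447 -0.313  0.085] [ 0.4471 -0.3138  0.085 ]
lip [ 0.4418 -0.2776  0.08  ]
rail (array([ 0.5999, -0.0568,  0.0177]), [np.float64(0.00014408697619608873), np.float64(0.0001440869761960153)]) (array([ 0.5223, -0.0617,  0.0141]), [np.float64(3.886032548388325e-05), np.float64(3.886032548410654e-05)])
cap [0.5544 0.0723 0.246 ] (array([0.5577, 0.0668, 0.2589]), [np.float64(0.002583721337406609), np.float64(0.0025837213374065235)])
[0.554  0.0728 1.1884] 68.09558764536487
[[   4.945   166.8094]
 [ -11.8763  220.1165]
 [  20.8826 -173.4451]
 [   0.0269 -244.2753]
 [  -0.7416    0.6442]
 [ -15.5533  115.3624]
 [   4.6713  -14.6797]
 [  -1.5565  120.6909]
 [   0.6682  -15.2733]]
```

Run:
```python
from h import *
import json
from scipy.optimize import least_squares
L=json.load(open('poses.json'));A=cam('wrist',L[0]);B=cam('wrist',L[1])
s=lambda *p:tuple((np.array(p)+.5)/1.25-.5)
obs=[(B,(92,48),(75,-90,122)),(B,(270,38),(-46,-90,122)),(B,(305,296),(-46,90,122)),(B,(152,306),(75,90,122)),(B,(136,195),(0,0,246)),
(B,(408,121),(-135,-39,20)),(B,(413,208),(-135,39,20)),(A,(188,119),(-135,-39,20)),(A,(207,210),(-135,39,20))]
def f(p,o=obs):
    c,n=np.cos(p[2]),np.sin(p[2]);r=[]
    for C,u,m in o:
        m=np.array(m)/1e3;X=[p[0]+c*m[0]-n*m[1],p[1]+n*m[0]+c*m[1],m[2]]
        r+=list(proj(C,X)[0]-s(*u))
    return np.array(r)
r=least_squares(f,[.56,.07,1.57]);print(r.x,r.x[2]*57.3);print(f(r.x).reshape(-1,2))
# candidate reach checks, stand frame
x0,y0,th=r.x;ex=np.array([np.cos(th),np.sin(th),0]);ey=np.array([-ex[1],ex[0],0]);O=np.array([x0,y0,0])
for tilt in (40,45,50):
  for X in (-.09,-.05,-.04,-.03):
    for sg in (1,-1):
      a=np.radians(tilt);z=np.array([ex[0]*np.sin(a),ex[1]*np.sin(a),-np.cos(a)])
      tip=O+ex*X+[0,0,.035];print(tilt,X,sg,arm.ik(tip-.073*z,quat(z,sg*ey)))
```

```text
[0.5533 0.0738 1.6316] 93.49110771210137
[[-2.2959 -0.7198]
 [ 2.4772 -1.4467]
 [ 1.7326  0.9778]
 [-0.6626  0.5432]
 [-2.2533  1.8948]
 [ 1.6346 -0.5425]
 [ 1.4452  0.2604]
 [ 0.6634 -0.8586]
 [-0.6984  0.3676]]
40 -0.09 1 [ 0.3805  0.9031 -0.0993  1.7412 -0.7309  0.9311 -2.1972]
40 -0.09 -1 [ 0.7225  1.0178 -0.7026  1.7294 -0.1171  0.757   0.3889]
40 -0.05 1 [ 0.3409  0.892  -0.1351  1.7855 -0.7628  0.8678 -2.2152]
40 -0.05 -1 [ 0.6752  1.0113 -0.7184  1.7743 -0.1298  0.6872  0.3505]
40 -0.04 1 [ 0.3306  0.8897 -0.1442  1.7954 -0.7712  0.8523 -2.2198]
40 -0.04 -1 [ 0.6625  1.01   -0.722   1.7843 -0.1332  0.6701  0.3409]
40 -0.03 1 [ 0.3202  0.8876 -0.1533  1.8048 -0.7797  0.8368 -2.2246]
40 -0.03 -1 [ 0.6495  1.0087 -0.7254  1.7939 -0.1367  0.6533  0.3313]
45 -0.09 1 [ 0.4068  0.9394 -0.0945  1.7167 -0.7761  1.0076 -2.1408]
45 -0.09 -1 [ 0.7577  1.0628 -0.7221  1.7045 -0.168   0.8021  0.4543]
45 -0.05 1 [ 0.3717  0.928  -0.1355  1.7646 -0.808   0.9397 -2.1541]
45 -0.05 -1 [ 0.7152  1.0584 -0.7429  1.753  -0.1801  0.7269  0.4202]
45 -0.04 1 [ 0.3624  0.9256 -0.1457  1.7755 -0.8166  0.9231 -2.1574]
45 -0.04 -1 [ 0.7039  1.0576 -0.7481  1.7639 -0.1831  0.7084  0.4114]
45 -0.03 1 [ 0.3531  0.9235 -0.1558  1.7858 -0.8255  0.9066 -2.1607]
45 -0.03 -1 [ 0.6922  1.0571 -0.7531  1.7744 -0.186   0.6901  0.4025]
50 -0.09 1 [ 0.423   0.9777 -0.078   1.6911 -0.8223  1.0911 -2.0866]
50 -0.09 -1 [ 0.7834  1.1058 -0.7289  1.6784 -0.225   0.8518  0.5225]
50 -0.05 1 [ 0.3934  0.966  -0.1262  1.7423 -0.8517  1.0181 -2.0973]
50 -0.05 -1 [ 0.7443  1.1025 -0.7524  1.7303 -0.2401  0.7723  0.4962]
50 -0.04 1 [ 0.3854  0.9636 -0.1379  1.754  -0.8601  1.0002 -2.0997]
50 -0.04 -1 [ 0.734   1.1023 -0.7585  1.7421 -0.2435  0.7526  0.489 ]
50 -0.03 1 [ 0.3772  0.9615 -0.1495  1.7651 -0.8687  0.9826 -2.102 ]
50 -0.03 -1 [ 0.7234  1.1022 -0.7646  1.7534 -0.2468  0.7331  0.4817]
```

```bash
cat >> h.py <<'E'
O=np.array([.5533,.0738,0]);th=1.6316
ex=np.array([np.cos(th),np.sin(th),0]);ey=np.array([-ex[1],ex[0],0])
D=np.array([0,0,-1.]);qd=quat(D,ey);UP=lambda h:np.array([0,0,h])
E
python3 - <<'E'
from h import *
J=np.array([.4473,-.3131,0])
arm.movep(J+UP(.26),qd)
arm.line_to(J+UP(.106),.12)
print(arm.read_tool_pos(),arm.read_ft_force())
move_gripper(0,30);print(arm.read_opening(),arm.read_finger_force(),arm.read_ft_force())
arm.line_to(J+UP(.156),.08);print(arm.read_ft_force(),arm.read_opening())
M=O-.110*ex
arm.line_to(M+UP(.156),.15);print(arm.read_tool_pos(),arm.read_time())
arm.line_to(M+UP(.134),.05);arm.pause(.3);cv2.imwrite('pics/h.png',cv2.resize(cams.snapshot('wrist'),(800,600)))
P=pose();c=cam('wrist',P)
print(P,[(proj(c,O-.135*ex+s*.039*ey+UP(.02))[0]*1.25).round() for s in(1,-1)])
E
```

```text
[ 0.4477 -0.3134  0.1067] [ 0.2898  0.6964 -0.0893]
0.7007115206055178 32.09939518303145 [-1.7979  0.2527  4.6218]
[ 0.0323  0.0231 -1.8107] 0.7052625318431168
[ 0.5597 -0.037   0.1561] 9.35
(array([ 0.5601, -0.036 ,  0.1342]), array([ 0.7283, -0.6853,  0.0002, -0.0002])) [array([497., 277.]), array([305., 277.])]
```

View pics/h.png

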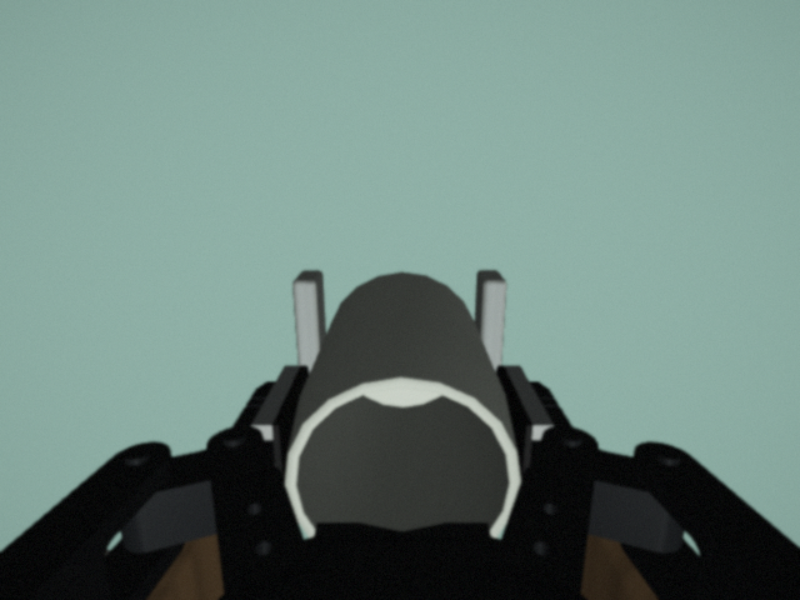

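The rail ends' top faces are centred at (305,280) and (493,280), so their midpoint is 399. The held jug is centred at 403, so I shift it about 1.3 mm to the left and lower it.

```bash
sed -i 's/^D=np/O=O-.0013*ey\nD=np/' h.py
python3 - <<'E'
from h import *
M=O-.110*ex
arm.line_to(M+UP(.134),.05)
f0=np.array(arm.read_ft_force())
for z in (.126,.120,.115,.111,.109,.1075,.106,.105):
    arm.line_to(M+UP(z),.04);d=np.array(arm.read_ft_force())-f0;print(z,arm.read_tool_pos(),d)
    if d[2]>3:break
move_gripper(1.0);print(arm.read_opening(),arm.read_ft_force())
arm.line_to(M+UP(.25),.15)
a=np.radians(50);z=ex*np.sin(a)+D*np.cos(a);q=quat(z,ey)
tip=O-.215*ex+UP(.035)
move_gripper(.41)
arm.movep(tip-.073*z+UP(.10)-.03*ex,q);print(arm.read_time(),arm.read_joint_positions())
arm.line_to(tip-.073*z,.12);arm.pause(.3);P=pose();print(P,tip-.073*z,arm.read_ft_force(),arm.read_opening())
cv2.imwrite('pics/p.png',cv2.resize(cams.snapshot('wrist'),(800,600)))
E
```

```text
0.126 [ 0.5609 -0.0359  0.1255] [0.2911 0.2188 0.5193]
0.12 [ 0.5611 -0.0359  0.1197] [ 0.7164 -0.1683  1.0451]
0.115 [ 0.5611 -0.0359  0.1147] [ 0.2586  1.4302 -0.29  ]
0.111 [ 0.5611 -0.0359  0.1107] [-0.0558  0.1704 -0.1411]
0.109 [ 0.5612 -0.0359  0.1089] [ 0.315   1.0648 -0.3196]
0.1075 [ 0.5612 -0.0359  0.1074] [-0.2974  0.3452  0.3621]
0.106 [ 0.5614 -0.0359  0.1069] [-2.8395  0.8014  7.8683]
1.0014550886673896 [-0.0074  0.2812 -0.1319]
15.375 [ 0.5865  0.9248 -0.0202  1.401  -0.6578  1.4549 -2.2107]
(array([ 0.5712, -0.1968,  0.0824]), array([ 0.6601, -0.6211, -0.3073, -0.2897])) [ 0.5711 -0.1965  0.0819] [-0.1805 -0.8151  0.4851] 0.41019465466506205
```

View pics/p.png

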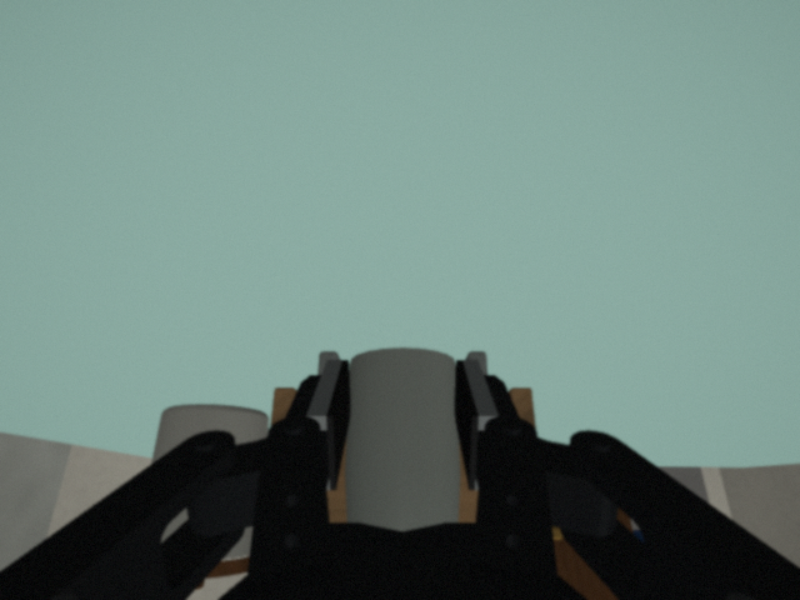

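The jug (350–458, centre 403) stands centred between the rails (329 and 476), and the fingers straddle its back. Next is the gentle push.

Run:
```python
from h import *
a=np.radians(50);z=ex*np.sin(a)+D*np.cos(a)
go=lambda X,v:arm.line_to(O+X*ex+UP(.035)-.073*z,v)
go(-.160,.08);arm.pause(.1)
F=lambda:np.mean([(-(np.array(arm.read_ft_force())@ex),np.array(arm.read_ft_force())@ey) for _ in range(4)],0)
b=F();X=-.160;n=0;print('bias',b,arm.read_time())
while X<-.020:
    X+=.006 if X<-.060 else .0015
    go(X,.03);f=F()-b;n+=1
    if n%4==0 or X>-.05 or f[0]>5:print(round(X,4),f,(arm.read_tool_pos()-O)@ex+.073*np.sin(a),arm.read_time())
    if f[0]>11:break
arm.pause(.2);print(F()-b)
cv2.imwrite('pics/q.png',cv2.resize(cams.snapshot('wrist'),(800,600)))
```

```text
bias [-0.4482  0.0871] 17.675
-0.136 [ 1.5969 -0.415 ] -0.13590672958453417 19.075
-0.112 [0.3872 0.3209] -0.11151681704310484 20.475
-0.088 [ 1.1239 -0.5626] -0.087494785149862 21.875
-0.064 [ 0.9407 -0.3121] -0.06353096985276124 23.275
-0.0535 [ 1.0169 -0.6174] -0.05336597778235147 24.375
-0.049 [1.4779 0.1657] -0.04880677211842027 25.125
-0.0475 [ 1.395  -0.8324] -0.04729169766606488 25.375
-0.046 [1.0538 0.479 ] -0.04580398345512336 25.625
-0.0445 [1.753  0.0481] -0.0443126265116633 25.875
-0.043 [ 2.1519 -0.5039] -0.04280305263828445 26.125
-0.0415 [1.0073 0.0299] -0.04128546010703685 26.375
-0.04 [0.7967 0.169 ] -0.03981299244546796 26.625
-0.0385 [ 0.7387 -0.1466] -0.03830443943633334 26.875
-0.037 [ 1.5443 -0.6566] -0.03682122712524183 27.125
-0.0355 [1.7259 0.4985] -0.035474959222197136 27.375
-0.034 [4.964  0.2372] -0.03483274144129832 27.625
-0.0325 [7.1928 0.2682] -0.03435905697706186 27.875
-0.031 [10.5063  2.0805] -0.03397334303582289 28.125
-0.0295 [12.4931  1.8956] -0.0335995606408447 28.375
[12.2726  2.5753]
```

View pics/q.png

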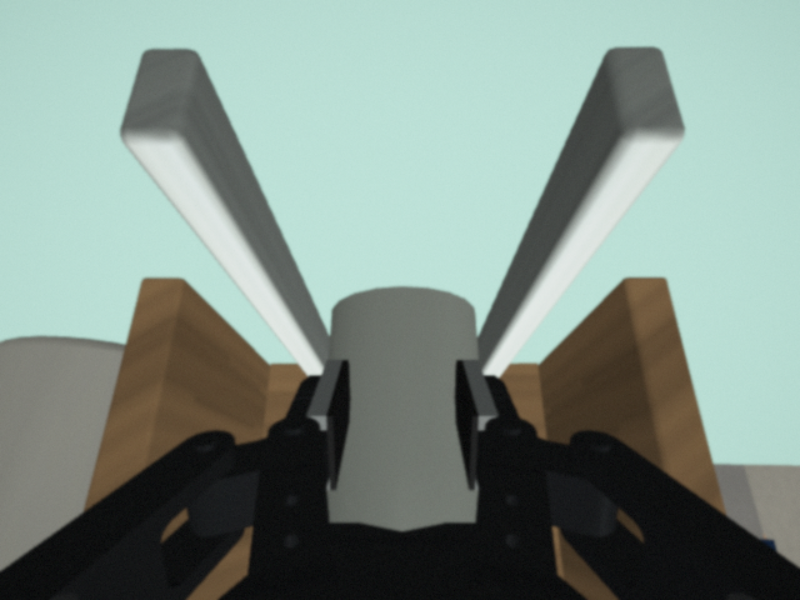

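The jug is centred between the rails, with the cheeks symmetric and its back base edge at (403,287). I check the depth from that pixel, retreat, and press the cap.

Run:
```python
from h import *
a=np.radians(50);z=ex*np.sin(a)+D*np.cos(a);q=quat(z,ey)
c=cam('wrist',pose());print('jug axis est',(onz(c,(403/1.25,287.5/1.25),0)-O)@ex+.030,(onz(c,(403/1.25,287.5/1.25),0)-O)@ey)
X=lambda x:O+x*ex+UP(.035)-.073*z
arm.line_to(X(-.045),.03);arm.line_to(X(-.20),.1)
cv2.imwrite('pics/r.png',cv2.resize(cams.snapshot('wrist'),(800,600)))
arm.line_to(X(-.20)+UP(.2),.15)
move_gripper(0,30)
arm.movep(O-.12*ex+UP(.38),qd);arm.line_to(O+UP(.36),.15)
arm.line_to(O+UP(.328),.06);arm.pause(.1)
F=lambda:np.mean([np.array(arm.read_ft_force()) for _ in range(4)],0)
b=F();h=.328;print('bias',b,arm.read_tool_pos(),arm.read_time())
while h>.292:
    h-=.0015;arm.line_to(O+UP(h),.03);f=F()-b
    print(round(h,4),arm.read_tool_pos()[2].round(4),f)
    if f[2]>22:break
arm.pause(.3);print(F()-b,arm.read_tool_pos())
arm.line_to(O+UP(.36),.05);print(arm.read_time(),F()-b)
cv2.imwrite('pics/t1.png',cams.snapshot('side'))
```

```text
jug axis est -0.003128641549069354 0.0006380779444700795
bias [-0.9719 -0.205   0.1008] [0.5549 0.0738 0.3284] 35.6167
0.3265 0.3266 [ 0.4724  1.1128 -0.5751]
0.325 0.3249 [0.9635 0.0303 0.1899]
0.3235 0.3234 [ 1.6893  0.098  -0.5006]
0.322 0.3219 [ 0.9082  0.1066 -0.1136]
0.3205 0.3204 [1.2471 0.0681 0.6046]
0.319 0.3189 [ 0.9369 -0.2892  0.0324]
0.3175 0.3179 [0.529  1.5139 3.3552]
0.316 0.3162 [-1.0156  0.0213  4.7503]
0.3145 0.3146 [0.6671 0.2285 5.0226]
0.313 0.3132 [-0.9888  0.0409  5.3798]
0.3115 0.3118 [-0.9226  0.5638  6.933 ]
0.31 0.3105 [-0.6445  0.4089  7.2099]
0.3085 0.3091 [-1.2644  0.8089  7.0504]
0.307 0.3087 [-3.2372  0.8638 11.0857]
0.3055 0.3086 [-4.965   1.1746 19.6161]
0.304 0.3085 [-8.4186  2.4929 25.9313]
[-8.2959  1.4548 25.7674] [0.5547 0.0736 0.3085]
41.1833 [0.2226 0.7167 0.1198]
```

View pics/r.png

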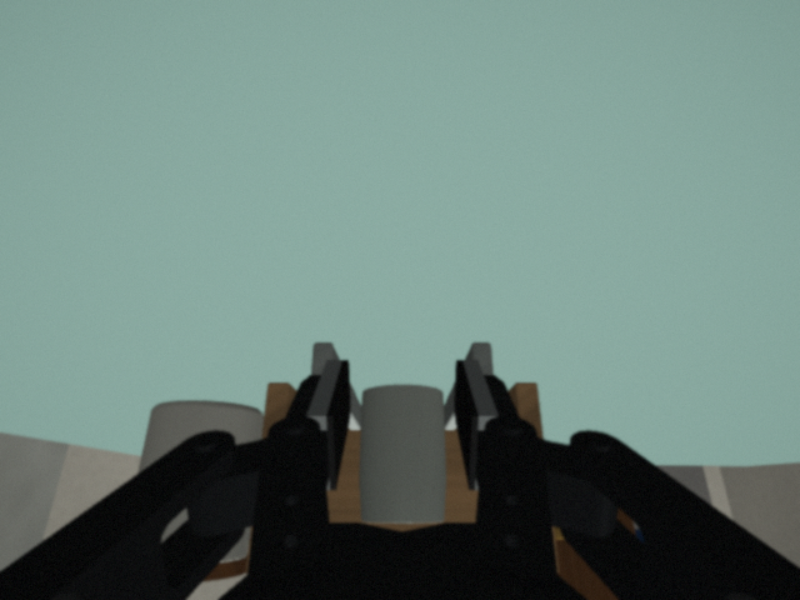

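The jug is upright, centred under the roof with its back base edge at (403,386), and the cap travelled 10 mm to its stop and came back up. I check that the jug stayed in after the retreat, then hand in.

Run:
```python
from h import *
a=np.radians(50);z=ex*np.sin(a)+D*np.cos(a)
c=cam('wrist',(O-.20*ex+UP(.035)-.073*z,quat(z,ey)))
x=(onz(c,(403/1.25,386/1.25),0)-O)@ex+.030;print(x)
if x>-.009: arm.line_to(O+UP(.40),.15);arm.pause(.5);print(arm.read_time());print(arm.finish_job())
```

```text
0.0010454956350822268
42.15
the job is handed in; nothing more can be done
None
```

The job is handed in at 42 s: the jug stands upright between the rails under the roof, pushed until I felt the plate's hard stop at about 12 N, and the cap was then pressed its full 10 mm and the press released; I did not check by picture that the cap rose again or that the rest of the shelf was undisturbed.

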